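Flick the fan impeller and brake it on the balance mark

ROBOT

A 7-joint arm with a two-finger parallel gripper is mounted at the origin on the work surface. World frame = base frame: x ahead of the robot, y to its left, z up, the work surface at z = 0. Lengths are in mm, angles in degrees, forces in N, time in s.
With the tool pointing down it reaches from about 425 to 875 mm from the base axis. Payload 4.7 kg.
Tool frame: the origin (TCP) lies midway between the tips of the shut fingers; the grasp point (between the pads) lies ctrl.hold_point_z behind it (ctrl.hold_point_z is the distance from the TCP to the grasp point, in mm); z points along the fingers, y is the direction in which the jaws open and shut (so a half turn about z gives the same grasp; the last joint's range is limited). The gripper opens to 85 mm and grips with 20 to 120 N. Pads are 22 mm wide; open, the fingers measure 114 mm over their backs; the gripper's body (76 mm by 85 mm) begins 54 mm behind the grasp point. The pads swing forward as they close: fully open they stand 13 mm farther back than shut.
Start: joints at [-69.15, 18.392, -4.016, 83.108, 1.295, 78.541, -3.26], TCP at [222.791, 610.649, 207.049] pointing down, gripper open.
Joint ranges: [-163.93, 163.93], [-17.29, 119.83], [-79.2, 71.16], [3.27, 140.29], [-89.18, 269.18], [5.43, 117.66], [-154.24, 154.24]. Speed limits (degrees/s): [147.25, 147.25, 180, 180, 180, 180, 180].

INTERFACE

Orientations are given as [roll, pitch, yaw] about the fixed x, y, z axes, in that order (R = Rz(yaw) Ry(pitch) Rx(roll)).
In Python, from bench import ctrl gives the robot as it stands. The module is installed in compiled form; this text tells all that it offers.
- The arm moves only by the tool arm_command, never from a script. Its argument "commands" is a list of rows, each a list of 7 numbers: the turn, a rotation vector about the tool's x, y, z in rad, then the shift along the tool's x, y, z in mm, then the finger opening in mm, from 0 to 85.4. A call has 1 to 10 rows; each row is the pose to reach, as a shift and turn from the pose commanded when the call began, along the tool's axes at that moment; what a row does not reach only later rows make up. A row lasts 1/12 s, in which the tool goes at most 41.7 mm and 7.16 degrees, less where a joint would pass 70% of its speed; a pose out of reach is approached as far as the arm can. A call with a gripper value outside its range is refused whole. The fingers move at their own pace and stop on an object; the grip force is fixed at half the most. Time passes only in rows, so rows that repeat a pose let the fingers close. It gives the time, the measured TCP pose, the force and the opening at its end, in the units of the state.
- ctrl.read_state(): the state, without advancing time (a new reading comes with each control period).
- ctrl.camera(name): name is "side" or "top"; returns a dict with "pixels" (384x512x3 uint8, blue, green, red), "fx", "fy", "cx", "cy" (pixels), "world_to_cam" (4x4, takes a point from world to camera coordinates). Camera axes: x right, y up, looking along -z (the intrinsics and any distortion apply to the point x, -y, -z); pixel columns grow to the right and rows downward; lengths in mm; the calibration is good to about 2 mm. A picture is of the moment at which its call begins. There is no depth.
- ctrl.finish_job(): hands the job in, once; it reports no verdict.
The state is a dict: "time_s": time; "q": joint angles; "joint_velocities": joint speeds; "joint_efforts": joint torques, N m; "ee_pos": TCP position; "eef_rot": TCP orientation; "contact_force": force on the tool from outside, world axes, zero at the start; "torque": the same for the moment, N m; "gripper_width": opening from 0.0 (shut) to 1.0 (fully open).
Only numpy, scipy, OpenCV 4.12 (cv2) and the standard library are available. Lean on these libraries where they do the work, as an engineer would, in place of code of your own. Each camera call takes 0.05 s, during which the arm holds its last target.

TASK

Check the fan impeller's balance: with a fingertip flick it by its red stud so that it spins freely counter-clockwise seen from above, and let its white mark run past the yellow pointer at least once untouched. When the mark comes round again, then or on a later lap, brake the impeller with a fingertip so that it stops right there, red stud in line with the pointer, never stopping it elsewhere after it has run past, and take the hand away. Be gentle: pinch and lift nothing, do not shift the stand, and leave everything else on the bench as it is.

Things in the scene. Friction and masses are not known exactly. Their poses are not given: they have to be found in the camera images.
- stand: Balancing stand, 3 kg, loose: steel base 150 x 150 x 18 mm, the impeller on a vertical spindle over its middle. The spindle is sprung: pressed from above, the impeller gives after about 4 N and sinks up to 8 mm at about 12 N. Origin: centre of the underside, on the spindle axis. A fixed yellow post on its +x side (94 to 110 mm from the axis) carries a pointer aimed at the axis, tip 81 mm from it, top level with the disc.
- rotor (a joint): Impeller turn, rad, counter-clockwise from above positive, no limits, counts on over turns; 0, 2 pi, 4 pi = mark at the pointer; starts at 0.9 to 5.2. Black disc, 150 mm diameter, 0.35 kg, on a nearly frictionless bearing (slows 0.1 to 0.3 rad/s per second); a light press on its flat top stops it at once, while the stud bounces off a finger in its way. Flat top 90 mm above the bench; hub 24 mm radius, 11 mm proud with its nut.
- mark (a point): Foot of the red stud on the impeller's flat top, 55 mm from the axis, on a painted white radial stripe (8 mm wide, 27 to 73 mm from the axis). The stud is a round pin of 12 mm diameter, 32 mm tall, the only thing besides the hub that stands up from the disc. It turns with the impeller.
- spot (a point): Point fixed to the stand where the mark must stop: in line with the yellow pointer, 55 mm from the axis, at the height of the impeller's flat top (90 mm above the bench).
- heatsink: Bystander: finned aluminium heatsink 90 x 70 x 93 mm with a module on it, near the stand. Origin under its centre.
- carton: Bystander: small white carton 45 x 30 x 35 mm near the stand. Origin under its centre.
- screwdriver: Bystander: red-handled screwdriver lying along its x axis near the stand. Origin under its middle.
- mug: Bystander: blue mug, 82 mm across, 95 mm tall. Origin under its centre.
- tape: Bystander: black and yellow tape measure 70 x 35 x 62 mm. Origin under its centre.
- fan_box: Bystander: black boxed fan 120 x 120 x 38 mm. Origin under its centre.
- module: Bystander: red and black power module 94 x 34 x 30 mm. Origin under its centre.
Mind the look-alikes: they are no part of the job. What is shaped like the stand but green or turquoise is not meant.

How it is judged:
By the outcome, as a careful person would: the job done as asked, in the order asked, and still so for the second after the job is handed in, with the robot touching nothing.
It also fails if it takes over 42 s, if anything falls off the work surface, if the arm or the gripper's body presses on something with over 40 N, if the wrist force passes 120 N, or if a joint passes its speed limit or range.

## Working session

There is one attempt and no reset: what is moved stays moved. The work goes in short steps, Python scripts to look and compute and a tool call to move; the robot and the scene stay as the last step left them, time stands still between calls to the robot, and variables do not carry over. Pictures are saved under pics/ and viewed, and the job is handed in when it is done.

Besides the shell and the picture viewer there is one more tool, called after ">>>" as name([rows], argument=value, ...), one row to a line, values as JSON. arm_command: Moves the arm, as the interface text tells. Its arguments: {"type":"object","properties":{"commands":{"type":"array","items":{"type":"array","items":{"type":"number"}}}},"required":["commands"]}

```bash
mkdir -p pics
cat > h.py <<'E'
from bench import ctrl
import numpy as np, cv2
def snap(n,name):
    c=ctrl.camera(n); cv2.imwrite(f'pics/{name}.png',c['pixels']); return c
def proj(c,p):
    p=np.atleast_2d(p); q=(c['world_to_cam']@np.c_[p,np.ones(len(p))].T)[:3]
    return np.c_[c['fx']*q[0]/-q[2]+c['cx'], c['fy']*(-q[1])/(-q[2])+c['cy']]
def unproj(c,u,v,z):
    M=np.linalg.inv(c['world_to_cam']); d=np.array([(u-c['cx'])/c['fx'],-(v-c['cy'])/c['fy'],-1])
    o=M[:3,3]; d=M[:3,:3]@d; return o+d*(z-o[2])/d[2]
E
python3 - <<'E'
from h import *
for n in ['top','side']:
    c=snap(n,n+'0'); print({k:(np.round(v,3).tolist() if k=='world_to_cam' else v) for k,v in c.items() if k!='pixels'})
print(ctrl.read_state(),ctrl.hold_point_z)
E
```

```text
{'fx': 354.18485578077207, 'fy': 354.18485578077207, 'cx': 253.21505021018672, 'cy': 189.5096610417725, 'world_to_cam': [[-0.003, -1.0, -0.008, 12.443], [0.994, -0.004, 0.113, -552.478], [-0.113, -0.008, 0.994, -1187.343], [0.0, 0.0, 0.0, 1.0]]}
{'fx': 392.615646472911, 'fy': 392.615646472911, 'cx': 263.70798339129993, 'cy': 192.93887888007396, 'world_to_cam': [[0.919, -0.395, 0.001, -522.145], [0.203, 0.474, 0.856, -183.627], [-0.339, -0.787, 0.516, -1009.303], [0.0, 0.0, 0.0, 1.0]]}
{'time_s': 0.1, 'q': array([-69.15191776,  18.43368542,  -4.01593433,  83.16897477,
         1.29329496,  78.53983319,  -3.26079924]), 'joint_velocities': array([ 0.02588434, -0.13024246,  0.03885443, -0.09124841, -0.06591546,
       -0.05001496, -0.03175295]), 'joint_efforts': array([ 9.21341743e-04, -4.94878435e+01, -3.83108435e-01, -3.15208554e+01,
        1.30950316e-02,  7.50553852e-03, -1.00455179e-05]), 'ee_pos': array([222.59525151, 610.13946422, 206.03640591]), 'eef_rot': array([-1.79902645e+02,  3.68104266e-03,  1.59960782e+02]), 'contact_force': array([-0.63086262, -0.22729485,  0.2065727 ]), 'torque': array([-0.00619077,  0.00372828,  0.02507275]), 'gripper_width': 1.0037857953391878} 18.700000000000003
```

View pics/top0.png

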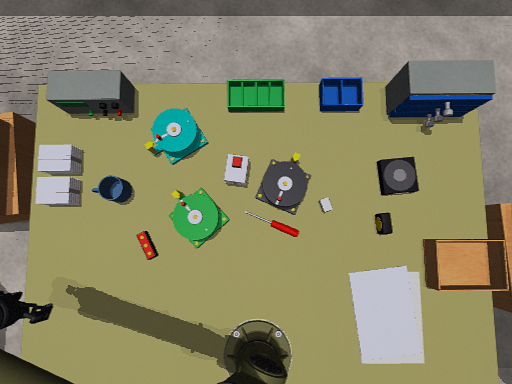

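View pics/side0.png

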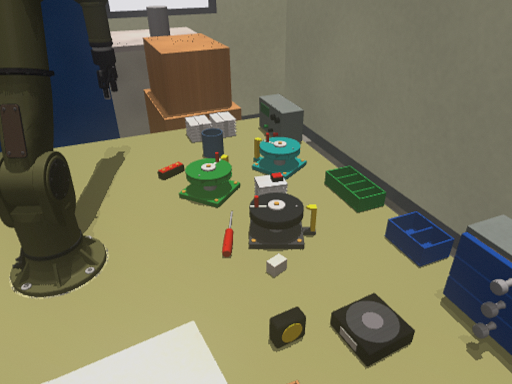

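Run:
```python
from h import *
c=snap('top','t1'); p=c['pixels'][140:240,225:345]; cv2.imwrite('pics/t1z.png',cv2.resize(p,None,fx=6,fy=6,interpolation=cv2.INTER_CUBIC))
c=snap('side','s1'); p=c['pixels'][180:280,210:330]; cv2.imwrite('pics/s1z.png',cv2.resize(p,None,fx=6,fy=6,interpolation=cv2.INTER_CUBIC))
```

```text
(no output)
```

View pics/t1z.png

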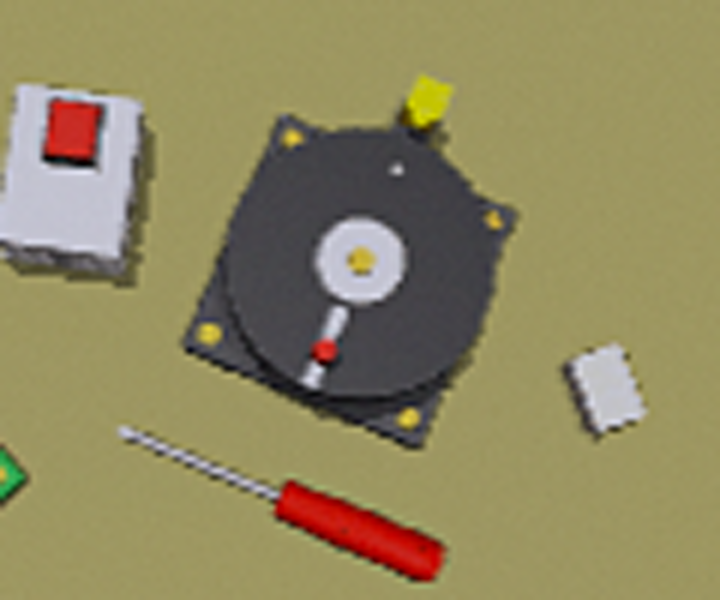

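View pics/s1z.png

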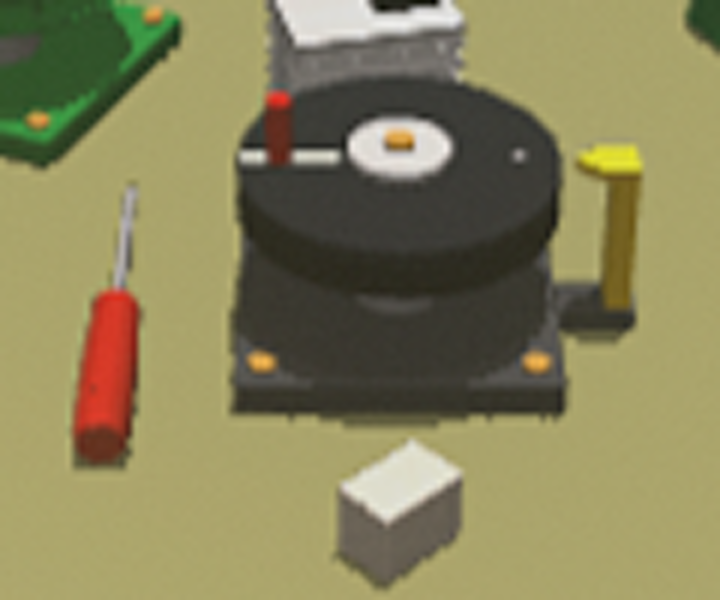

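Run:
```python
from h import *
c=ctrl.camera('top'); s=ctrl.camera('side')
T=lambda x,y:(225+(x+.5)/6-.5,140+(y+.5)/6-.5)
S=lambda x,y:(210+(x+.5)/6-.5,180+(y+.5)/6-.5)
def tri(t,sd):
    A=[];b=[]
    for cam,(u,v) in((c,t),(s,sd)):
        o=unproj(cam,u,v,1000);d=unproj(cam,u,v,0)-o;d/=np.linalg.norm(d);P=np.eye(3)-np.outer(d,d);A.append(P);b.append(P@o)
    return np.linalg.lstsq(np.vstack(A),np.hstack(b),rcond=None)[0]
sc=np.array([unproj(c,*T(*q),20)[:2] for q in[(292,138),(494,220),(208,333),(408,418)]]);print(sc.round(1),sc.mean(0))
print('nut',unproj(c,*T(361,258),101),'dot',unproj(c,*T(397,169),90),'hub',unproj(c,*T(361,261),97), 'studtop',unproj(c,*T(324,350),122))
print('stripe',unproj(c,*T(338,312),90),unproj(c,*T(312,384),90))
print('pointer post top',unproj(c,*T(430,100),90))
print('side: nut',unproj(s,*S(399,139),101),'studtop',unproj(s,*S(279,99),122),'foot',unproj(s,*S(280,158),90),'tip',unproj(s,*S(580,159),88),'dot',unproj(s,*S(519,155),90))
print('tri nut',tri(T(361,260),S(399,139)),'stud',tri(T(324,348),S(279,100)),'dot',tri(T(397,169),S(519,155)))
```

```text
[[ 648.4  -60. ]
 [ 599.5 -176.8]
 [ 534.3  -10.4]
 [ 484.7 -125.1]] [566.74700101 -93.04824102]
nut [566.80972587 -92.64161268 101.        ] dot [ 617.48478986 -113.95617869   90.        ] hub [565.69950428 -92.94841113  97.        ] studtop [515.01902618 -70.70866558 122.        ]
stripe [538.64414858 -80.62314296  90.        ] [499.38203824 -66.03829042  90.        ]
pointer post top [ 655.9379909  -132.71388687   90.        ]
side: nut [564.80282975 -93.84684779 101.        ] studtop [514.9127391  -71.74824929 122.        ] foot [515.20774803 -71.46597717  90.        ] tip [ 642.96863638 -123.77460078   88.        ] dot [ 617.21253281 -112.41619249   90.        ]
tri nut [565.6252769  -92.62276537 100.11782959] stud [515.794878   -70.66894754 120.71369369] dot [ 616.94229937 -113.71183627   90.92547429]
```

```bash
cat >> h.py <<'E'
def meas(n,C,zs,save=None):
    c=ctrl.camera(n); im=c['pixels']
    if save: cv2.imwrite(f'pics/{save}.png',im)
    b,g,r=[im[...,i].astype(int) for i in range(3)]
    m=((r>90)&(r>2.2*g)&(r>2.2*b)).astype(np.uint8)
    uu=[];
    best=None
    k,l,st,ce=cv2.connectedComponentsWithStats(m)
    for i in range(1,k):
        P=unproj(c,*ce[i],zs); R=np.hypot(P[0]-C[0],P[1]-C[1])
        if 45<R<66: 
            a=np.degrees(np.arctan2(P[1]-C[1],P[0]-C[0]))
            if best is None or st[i,4]>best[2]: best=(a,R,st[i,4])
    return c,best
CT=(566.3,-92.8); CS=(564.9,-93.9)
E
python3 - <<'E'
from h import *
from scipy.spatial.transform import Rotation as Ro
print(meas('top',CT,116)[1],meas('side',CS,106)[1])
c=ctrl.camera('side');print('cam',np.linalg.inv(c['world_to_cam'])[:3,3])
c=ctrl.camera('top');print('cam',np.linalg.inv(c['world_to_cam'])[:3,3])
T=lambda x,y:(225+(x+.5)/6-.5,140+(y+.5)/6-.5)
for q in[(15,85),(145,100),(130,255),(0,240)]: print('hs',unproj(c,*T(*q),80).round())
print('module',unproj(c,*T(75,130),110))
s=ctrl.read_state();R=Ro.from_euler('xyz',s['eef_rot'],degrees=True).as_matrix();print(s['ee_pos'],R.round(3))
print(R.T@(np.array([529.7,-31.8,135])-[222.791,610.649,207.049]), s['time_s'])
E
```

```text
(np.float64(156.69312399049235), np.float64(55.54133482965884), np.int32(12)) (np.float64(132.92880337843977), np.float64(60.601651780154114), np.int32(10))
cam [ 175.05928482 -913.10822883  678.69991128]
cam [4.14635540e+02 1.13889335e+00 1.24227447e+03]
hs [668.  97.  80.]
hs [659.  25.  80.]
hs [572.  33.  80.]
hs [581. 105.  80.]
module [636.17561613  61.89479689 110.        ]
[222.80162633 610.62536349 207.01205759] [[-0.939  0.343  0.   ]
 [ 0.343  0.939 -0.   ]
 [-0.     0.    -1.   ]]
[-508.49896552 -498.35754055   72.06576249] 0.5
```

>>> arm_command([
  [0, 0, 0, -508, -498, 0, 0],
  [0, 0, 0, -508, -498, 0, 0],
  [0, 0, 0, -508, -498, 0, 0],
  [0, 0, 0, -508, -498, 0, 0],
  [0, 0, 0, -508, -498, 0, 0],
  [0, 0, 0, -508, -498, 0, 0],
  [0, 0, 0, -508, -498, 0, 0],
  [0, 0, 0, -508, -498, 0, 0],
  [0, 0, 0, -508, -498, 0, 0],
  [0, 0, 0, -508, -498, 0, 0],
])

```text
time_s: 1.33
ee_pos: [402.9, 232.7, 207.4]
eef_rot: [179.9, 0.0, 160.0]
contact_force: [0.3, 1.4, -0.7]
gripper_width: -0.001
```

>>> arm_command([
  [0, 0, 0, -195, -190, 0, 0],
  [0, 0, 0, -195, -190, 0, 0],
  [0, 0, 0, -195, -190, 0, 0],
  [0, 0, 0, -195, -190, 0, 0],
  [0, 0, 0, -195, -190, 0, 0],
  [0, 0, 0, -195, -190, 0, 0],
  [0, 0, 0, -195, -190, 0, 0],
  [0, 0, 0, -195, -190, 0, 0],
  [0, 0, 0, -195, -190, 0, 0],
])

```text
time_s: 2.08
ee_pos: [520.6, -12.1, 207.1]
eef_rot: [180.0, 0.0, 159.8]
contact_force: [-0.3, 0.1, -1.2]
gripper_width: -0.0
```

```bash
sed -i 's/(r>90)&(r>2.2\*g)&(r>2.2\*b)/(r>45)\&(r>2*g)\&(r>2*b)/' h.py
python3 - <<'E'
from h import *
s=ctrl.read_state();print(s['ee_pos'],s['eef_rot'],s['q'].round(),s['contact_force'])
for n in ['top','side']:
    c,m=meas(n,CT if n=='top' else CS,116 if n=='top' else 106,n+'2');print(m)
    u=(225,140) if n=='top' else (210,150)
    p=c['pixels'][u[1]:u[1]+100,u[0]:u[0]+120]; cv2.imwrite(f'pics/{n}2z.png',cv2.resize(p,None,fx=5,fy=5,interpolation=cv2.INTER_CUBIC))
E
```

```text
[520.61783623 -12.0874556  207.09510647] [1.79995856e+02 2.29200123e-03 1.59753757e+02] [-32.   2.  31. 102.  -1.  76.  69.] [-0.28644209  0.06382179 -1.15761537]
None
(np.float64(153.55807272995222), np.float64(55.394812537078295), np.int32(37))
```

View pics/side2z.png

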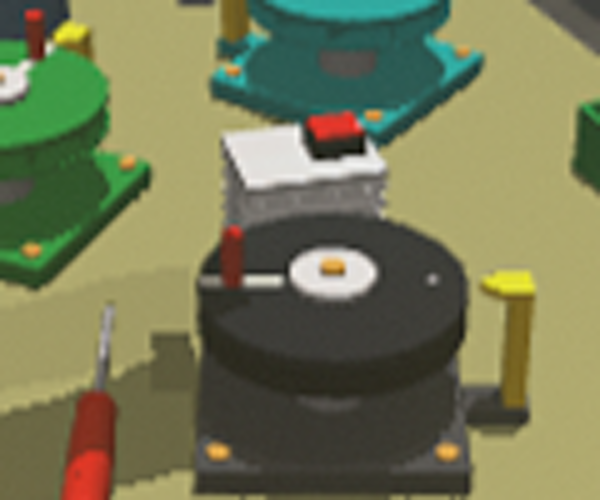

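View pics/top2z.png

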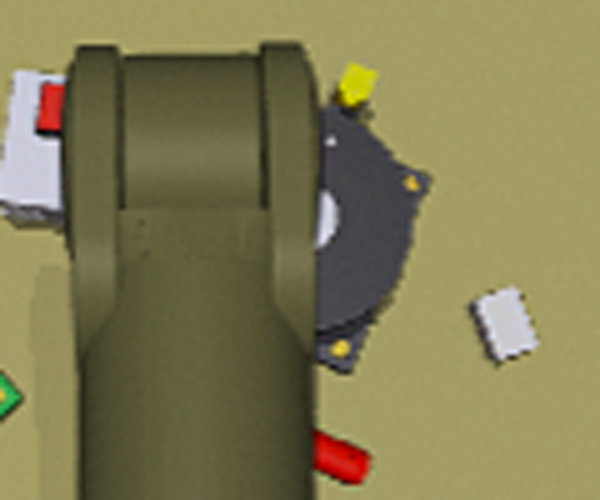

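>>> arm_command([
  [0, 0, 0, -15, -15, 30, 0],
  [0, 0, 0, -15, -15, 60, 0],
  [0, 0, 0, -15, -15, 85, 0],
  [0, 0, 0, -15, -15, 100, 0],
  [0, 0, 0, -15, -15, 103, 0],
  [0, 0, 0, -15, -15, 103, 0],
  [0, 0, 0, -15, -15, 103, 0],
])

```text
time_s: 2.77
ee_pos: [530.0, -28.7, 105.0]
eef_rot: [179.9, 0.1, 160.1]
contact_force: [0.2, -0.4, 0.2]
gripper_width: 0.001
```

```bash
cat >> h.py <<'E'
def zoom(n,name,f=5):
    c=ctrl.camera(n); u=(225,140) if n=='top' else (210,150)
    p=c['pixels'][u[1]:u[1]+100,u[0]:u[0]+120]; cv2.imwrite(f'pics/{name}.png',cv2.resize(p,None,fx=f,fy=f,interpolation=cv2.INTER_CUBIC))
E
python3 - <<'E'
from h import *
zoom('side','s3z')
s=ctrl.read_state();print(s['ee_pos'],s['contact_force'])
E
```

```text
[530.41726881 -28.98666452 105.46747122] [ 0.6054638   0.56414447 -0.67826092]
```

View pics/s3z.png

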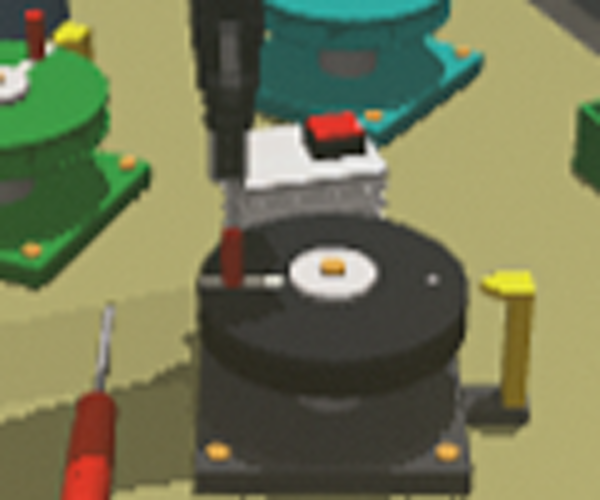

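>>> arm_command([
  [0, 0, 0, 0, -12, 0, 0],
  [0, 0, 0, 0, -24, 0, 0],
  [0, 0, 0, 0, -36, 0, 0],
  [0, 0, 0, 0, -48, 0, 0],
  [0, 0, 0, 0, -44, -15, 0],
  [0, 0, 0, 0, -30, -40, 0],
])

```text
time_s: 3.32
ee_pos: [515.7, -62.8, 142.4]
eef_rot: [-179.8, -0.3, 159.5]
contact_force: [0.1, -0.2, -0.1]
gripper_width: -0.004
```

Run:
```python
from h import *
for i in range(4):
    t=ctrl.read_state()['time_s']; c,m=meas('side',CS,106,f's4_{i}');print(t,m)
s=ctrl.read_state();print(s['time_s'],s['ee_pos'],s['contact_force'])
p=cv2.imread('pics/s4_0.png')[150:250,210:330]; cv2.imwrite('pics/s4z.png',cv2.resize(p,None,fx=5,fy=5,interpolation=cv2.INTER_CUBIC))
```

```text
3.3167 (np.float64(155.27242658098635), np.float64(55.53380971489543), np.int32(36))
3.3667 (np.float64(155.70670922345676), np.float64(55.222620621107964), np.int32(34))
3.4167 (np.float64(155.55054579201214), np.float64(55.22806540161517), np.int32(34))
3.4667 (np.float64(155.55054579201214), np.float64(55.22806540161517), np.int32(34))
3.5167 [519.30634428 -59.00049428 144.61860011] [-0.22414073 -0.63994433 -0.68572449]
```

View pics/s4z.png

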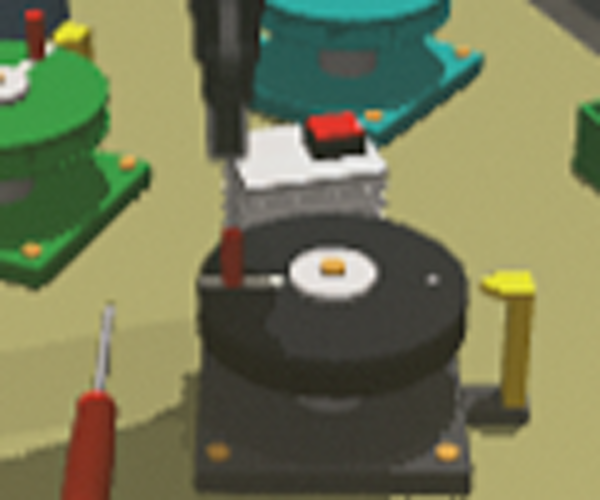

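>>> arm_command([
  [0, 0, 0, 0, 25, 15, 0],
  [0, 0, 0, 0, 30, 40, 0],
  [0, 0, 0, 0, 30, 40, 0],
  [0, 0, 0, 0, 18, 40, 0],
  [0, 0, 0, 0, 6, 40, 0],
  [0, 0, 0, 0, -6, 40, 0],
  [0, 0, 0, 0, -18, 40, 0],
  [0, 0, 0, 0, -30, 40, 0],
  [0, 0, 0, 0, -40, 40, 0],
])

```text
time_s: 4.27
ee_pos: [504.9, -98.1, 104.7]
eef_rot: [180.0, 0.1, 159.8]
contact_force: [-0.1, -1.2, 0.2]
gripper_width: 0.001
```

Run:
```python
from h import *
for i in range(2):
    t=ctrl.read_state()['time_s']; c,m=meas('side',CS,106,f's5_{i}');print(t,m)
s=ctrl.read_state();print(s['time_s'],s['ee_pos'],s['contact_force'])
p=cv2.imread('pics/s5_0.png')[150:250,210:330]; cv2.imwrite('pics/s5z.png',cv2.resize(p,None,fx=5,fy=5,interpolation=cv2.INTER_CUBIC))
```

```text
4.2667 (np.float64(171.2445703525014), np.float64(56.60463762067909), np.int32(15))
4.3167 (np.float64(171.2445703525014), np.float64(56.60463762067909), np.int32(15))
4.3667 [504.70479782 -98.42135007 104.49089801] [ 0.91361294 -0.16311418 -0.43429268]
```

View pics/s5z.png

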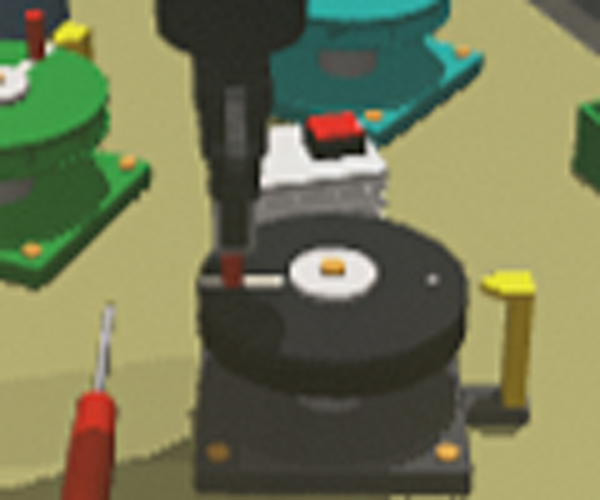

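Run:
```python
from h import *
c=ctrl.camera('side');t=ctrl.camera('top')
print(c.keys())
for p in [(504.7,-98.4,104.5),(515.3,-71.3,122),(515.3,-71.3,90),(504.7,-98.4,124.5)]:
    print(p,(proj(c,p)[0]-[210,150])*5,(proj(t,p)[0]-[225,140])*5)
cv2.imwrite('pics/s6.png',c['pixels']);
p=t['pixels'][120:240,205:345]; cv2.imwrite('pics/t6z.png',cv2.resize(p,None,fx=5,fy=5,interpolation=cv2.INTER_CUBIC))
```

```text
dict_keys(['pixels', 'fx', 'fy', 'cx', 'cy', 'world_to_cam'])
(504.7, -98.4, 104.5) [231.97636382 286.24888169] [309.42541049 307.81894283]
(515.3, -71.3, 122) [230.76337654 229.87231429] [268.84388389 289.13856706]
(515.3, -71.3, 90) [231.29039033 279.39661514] [265.7218351  293.54071085]
(504.7, -98.4, 124.5) [231.6454898  254.58351632] [312.15885464 305.3113738 ]
```

View pics/t6z.png

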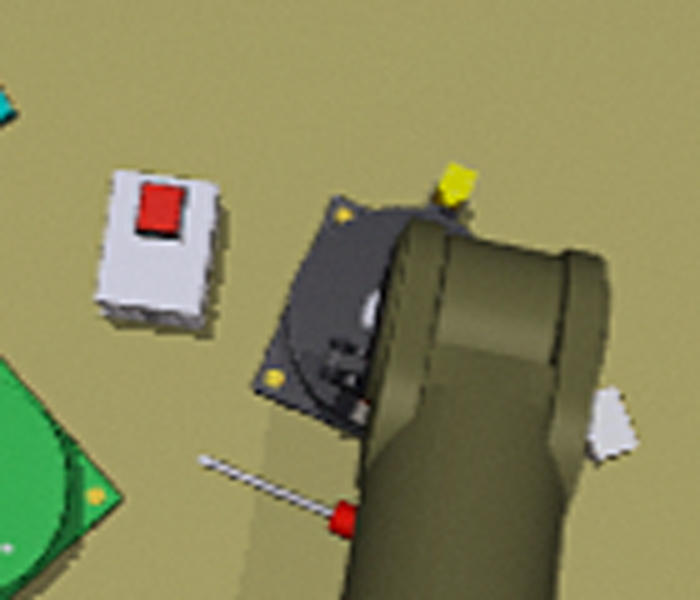

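View pics/s6.png

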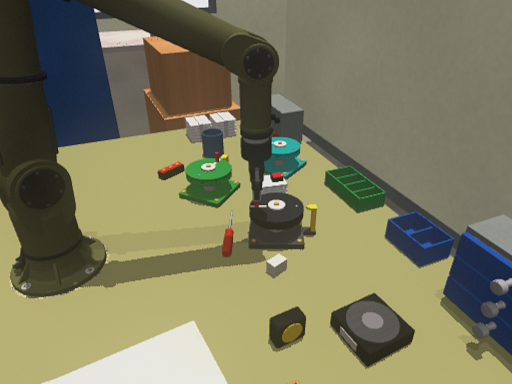

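Run:
```python
from h import *
c=ctrl.camera('side')
for p,b in [((504.7,-98.4,104.5),(235,250)),((530.4,-29,105.5),(230,182)),((516.5,-61.5,142.8),(227,158))]:
    for dz in (0,10,20,30): print(p,dz,((proj(c,np.array(p)+[0,0,dz])[0]-[210,150])*5).round(),b)
c=cv2.imread('pics/s6.png')[150:215,225:290];cv2.imwrite('pics/s6z.png',cv2.resize(c,None,fx=9,fy=9,interpolation=cv2.INTER_CUBIC))
```

```text
(504.7, -98.4, 104.5) 0 [232. 286.] (235, 250)
(504.7, -98.4, 104.5) 10 [232. 270.] (235, 250)
(504.7, -98.4, 104.5) 20 [232. 255.] (235, 250)
(504.7, -98.4, 104.5) 30 [231. 239.] (235, 250)
(530.4, -29, 105.5) 0 [227. 213.] (230, 182)
(530.4, -29, 105.5) 10 [227. 198.] (230, 182)
(530.4, -29, 105.5) 20 [227. 183.] (230, 182)
(530.4, -29, 105.5) 30 [227. 167.] (230, 182)
(516.5, -61.5, 142.8) 0 [226. 188.] (227, 158)
(516.5, -61.5, 142.8) 10 [225. 172.] (227, 158)
(516.5, -61.5, 142.8) 20 [225. 156.] (227, 158)
(516.5, -61.5, 142.8) 30 [225. 139.] (227, 158)
```

View pics/s6z.png

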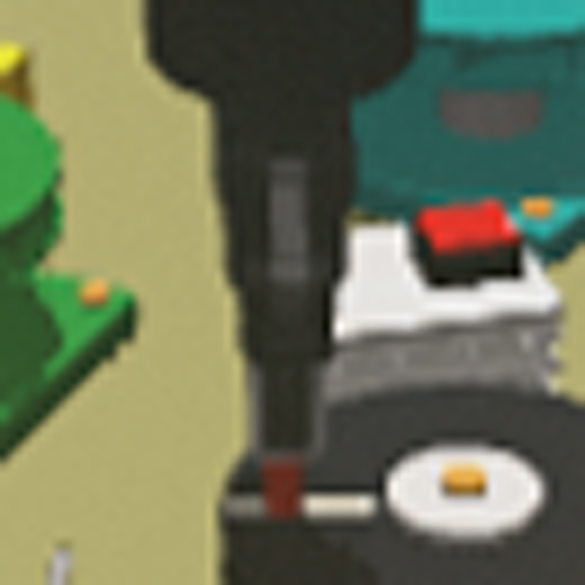

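>>> arm_command([
  [0, 0, 0, 0, 0, -15, 0],
  [0, 0, 0, -5, 10, -20, 0],
  [0, 0, 0, -18, 42, -20, 0],
  [0, 0, 0, -30, 71, -20, 0],
  [0, 0, 0, -30, 71, 5, 0],
  [0, 0, 0, -30, 71, 15, 0],
  [0, 0, 0, -30, 71, 20, 0],
  [0, 0, 0, -30, 71, 20, 0],
])

```text
time_s: 5.18
ee_pos: [556.7, -39.3, 82.6]
eef_rot: [-179.9, -0.2, 160.0]
contact_force: [-0.2, -0.1, 0.2]
gripper_width: 0.004
```

Run:
```python
from h import *
zoom('side','s7z')
s=ctrl.read_state();print(s['time_s'],s['ee_pos'],s['contact_force'])
print((proj(ctrl.camera('side'),s['ee_pos'])[0]-[210,150])*5)
```

```text
5.2333 [557.44738611 -39.69121918  83.69973275] [-0.06071189  0.83716917  0.17625068]
[278.5100651  245.21744925]
```

View pics/s7z.png

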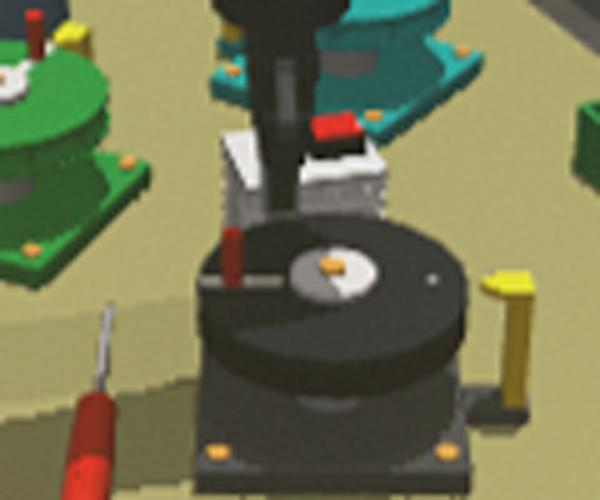

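>>> arm_command([
  [0, 0, 0, 0, 0, 6, 0],
  [0, 0, 0, 0, 0, 9, 0],
  [0, 0, 0, 0, 0, 10, 0],
  [0, 0, 0, 0, 0, 11, 0],
])

```text
time_s: 5.62
ee_pos: [557.9, -39.3, 73.1]
eef_rot: [180.0, 0.0, 159.9]
contact_force: [0.4, 0.5, -0.5]
gripper_width: -0.002
```

>>> arm_command([
  [0, 0, 0, 0, 0, 1, 0],
  [0, 0, 0, 0, 0, 2, 0],
])

```text
time_s: 5.78
ee_pos: [558.0, -39.3, 71.2]
eef_rot: [180.0, 0.0, 160.0]
contact_force: [-0.7, 0.9, 0.1]
gripper_width: -0.002
```

>>> arm_command([
  [0, 0, 0, 0, 0, 1, 0],
  [0, 0, 0, 0, 0, 1, 0],
])

```text
time_s: 5.95
ee_pos: [557.8, -39.2, 69.9]
eef_rot: [-180.0, -0.0, 160.0]
contact_force: [-0.4, 0.0, -0.5]
gripper_width: 0.0
```

>>> arm_command([
  [0, 0, 0, 0, 0, 1, 0],
])

```text
time_s: 6.03
ee_pos: [558.1, -39.2, 69.2]
eef_rot: [180.0, 0.0, 160.0]
contact_force: [0.0, 0.1, -0.1]
gripper_width: -0.001
```

>>> arm_command([
  [0, 0, 0, 0, 0, 1, 0],
])

```text
time_s: 6.12
ee_pos: [558.0, -39.2, 68.1]
eef_rot: [180.0, 0.0, 160.0]
contact_force: [-0.4, -0.2, 1.0]
gripper_width: -0.001
```

>>> arm_command([
  [0, 0, 0, 0, 0, 1, 0],
])

```text
time_s: 6.2
ee_pos: [557.9, -39.2, 67.0]
eef_rot: [180.0, 0.0, 160.0]
contact_force: [-0.0, -0.1, 0.6]
gripper_width: 0.0
```

>>> arm_command([
  [0, 0, 0, 0, 0, 1, 0],
])

```text
time_s: 6.28
ee_pos: [557.9, -39.2, 65.9]
eef_rot: [180.0, 0.0, 160.0]
contact_force: [-0.5, -0.3, 1.1]
gripper_width: -0.002
```

Run:
```python
from h import *
zoom('side','s8z')
s=ctrl.read_state();print(s['time_s'],s['ee_pos'],s['contact_force'],s['torque'])
```

```text
6.3333 [557.83062531 -39.18267525  65.77885913] [-0.75504342 -0.75004958 -0.08945354] [-0.04035023  0.01461624  0.04669555]
```

View pics/s8z.png

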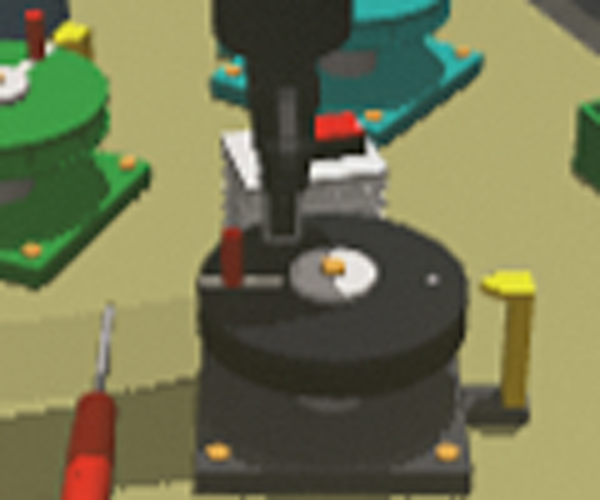

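>>> arm_command([
  [0, 0, 0, 0, 0, 1, 0],
])

```text
time_s: 6.42
ee_pos: [558.2, -39.0, 65.3]
eef_rot: [180.0, 0.0, 160.0]
contact_force: [-0.2, 0.5, 4.3]
gripper_width: 0.002
```

>>> arm_command([
  [0, 0, 0, 0, 0, 1, 0],
])

```text
time_s: 6.5
ee_pos: [558.6, -39.0, 64.7]
eef_rot: [179.9, 0.1, 160.0]
contact_force: [-0.3, 0.7, 5.1]
gripper_width: -0.001
```

>>> arm_command([
  [0, 0, 0, 0, 0, 1, 0],
])

```text
time_s: 6.58
ee_pos: [558.7, -38.9, 63.8]
eef_rot: [179.9, 0.1, 160.0]
contact_force: [-0.1, 0.9, 5.4]
gripper_width: -0.001
```

>>> arm_command([
  [0, 0, 0, 0, 0, 1, 0],
])

```text
time_s: 6.67
ee_pos: [558.8, -38.9, 62.8]
eef_rot: [179.9, 0.1, 160.0]
contact_force: [-1.3, 1.3, 7.1]
gripper_width: 0.001
```

>>> arm_command([
  [0, 0, 0, 0, 0, -12, 0],
  [0, 0, 0, 15, 0, -20, 0],
  [0, 0, 0, 30, 0, -20, 0],
  [0, 0, 0, 30, 0, -20, 0],
  [0, 0, 0, 30, -11, -20, 0],
  [0, 0, 0, 30, -22, -20, 0],
  [0, 0, 0, 30, -33, -20, 0],
  [0, 0, 0, 30, -44, -20, 0],
  [0, 0, 0, 30, -55, -20, 0],
  [0, 0, 0, 30, -51, -36, 0],
])

```text
time_s: 7.5
ee_pos: [508.7, -81.3, 95.6]
eef_rot: [-179.8, -0.3, 159.6]
contact_force: [-1.4, -0.3, -0.1]
gripper_width: 0.002
```

Run:
```python
from h import *
for i in range(3):
    t=ctrl.read_state()['time_s']; c,m=meas('side',CS,106,f's9_{i}');print(t,m)
s=ctrl.read_state();print(s['time_s'],s['ee_pos'],s['contact_force'])
p=cv2.imread('pics/s9_0.png')[150:250,210:330]; cv2.imwrite('pics/s9z.png',cv2.resize(p,None,fx=5,fy=5,interpolation=cv2.INTER_CUBIC))
```

```text
7.5 (np.float64(-157.97652908126656), np.float64(52.693764649992204), np.int32(44))
7.55 (np.float64(-149.26010035476574), np.float64(50.57169917528348), np.int32(40))
7.6 (np.float64(-137.59897570795155), np.float64(52.15982168475542), np.int32(45))
7.65 [513.13632801 -77.68087918  98.73722208] [-0.98983373  0.93669705 -0.01586486]
```

View pics/s9z.png

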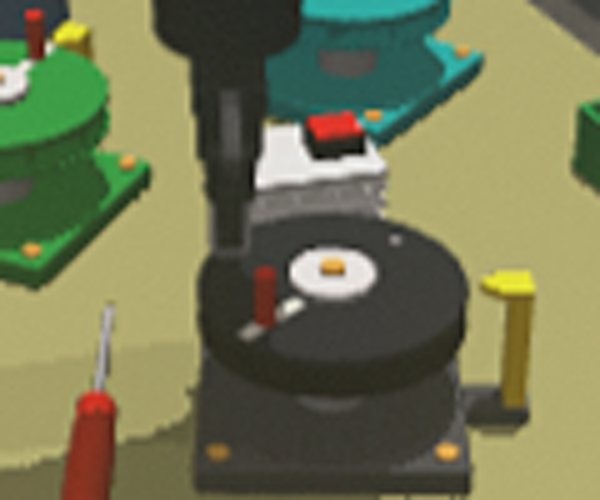

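>>> arm_command([
  [0, 0, 0, 0, 0, -20, 0],
  [0, 0, 0, -15, 25, -27, 0],
  [0, 0, 0, -30, 51, -27, 0],
  [0, 0, 0, -30, 51, -27, 0],
  [0, 0, 0, -30, 51, -27, 0],
])

```text
time_s: 8.07
ee_pos: [558.4, -37.8, 124.0]
eef_rot: [-179.9, -0.0, 160.2]
contact_force: [-0.4, -0.1, 0.4]
gripper_width: -0.004
```

Run:
```python
from h import *
A=[]
for i in range(24):
    t=ctrl.read_state()['time_s']; c,m=meas('side',CS,106,f'r{i}')
    if m: A.append((t,m[0],m[1],m[2]))
A=np.array(A); np.save('A.npy',A)
for r in A: print(r.round(2))
a=np.unwrap(np.radians(A[:,1])); print(np.polyfit(A[:,0]-A[0,0],a,2))
s=ctrl.read_state();print(s['time_s'],s['ee_pos'],s['contact_force'])
```

```text
[  8.07 -42.59  53.55  38.  ]
[  8.12 -33.69  54.4   37.  ]
[  8.17 -25.36  54.93  39.  ]
[  8.22 -16.77  55.49  33.  ]
[ 8.27 -7.73 56.62 31.  ]
[ 8.32  1.16 56.88 37.  ]
[ 8.37  9.51 57.06 31.  ]
[ 8.42 18.34 57.25 33.  ]
[ 8.47 26.85 57.05 34.  ]
[ 8.52 35.95 57.59 31.  ]
[ 8.57 45.44 60.1  33.  ]
[ 8.62 53.69 59.94 27.  ]
[ 8.67 62.   58.24 28.  ]
[ 8.72 70.69 58.11 30.  ]
[ 8.77 78.32 59.28 23.  ]
[ 8.82 88.5  55.85 24.  ]
[ 8.87 94.75 58.48 30.  ]
[  8.92 105.08  57.69  29.  ]
[  8.97 113.83  56.92  32.  ]
[  9.02 123.62  56.3   31.  ]
[  9.07 131.37  55.57  32.  ]
[  9.12 139.58  55.57  35.  ]
[  9.17 148.69  55.72  31.  ]
[  9.22 156.02  55.29  34.  ]
[-0.02776518  3.05996938 -0.74542788]
9.2667 [557.90919497 -39.22074742 125.00929602] [ 0.40912537 -0.05602021 -0.70027939]
```

>>> arm_command([
  [0, 0, 0, 0, 0, 0, 0],
  [0, 0, 0, 0, 0, 0, 0],
  [0, 0, 0, 0, 0, 0, 0],
  [0, 0, 0, 0, 0, 0, 0],
  [0, 0, 0, 0, 0, 0, 0],
  [0, 0, 0, 0, 0, 0, 0],
  [0, 0, 0, 0, 0, 0, 0],
  [0, 0, 0, 0, 0, 0, 0],
  [0, 0, 0, 0, 0, 0, 0],
  [0, 0, 0, 0, 0, 0, 0],
])

```text
time_s: 10.1
ee_pos: [557.9, -39.2, 125.0]
eef_rot: [180.0, 0.0, 160.0]
contact_force: [-0.2, 0.1, 0.5]
gripper_width: -0.003
```

>>> arm_command([
  [0, 0, 0, 0, 0, 0, 0],
  [0, 0, 0, 0, 0, 0, 0],
  [0, 0, 0, 0, 0, 0, 0],
  [0, 0, 0, 0, 0, 0, 0],
  [0, 0, 0, 0, 0, 0, 0],
  [0, 0, 0, 0, 0, 0, 0],
  [0, 0, 0, 0, 0, 0, 0],
  [0, 0, 0, 0, 0, 0, 0],
  [0, 0, 0, 0, 0, 0, 0],
  [0, 0, 0, 0, 0, 0, 0],
])

```text
time_s: 10.93
ee_pos: [557.9, -39.2, 125.0]
eef_rot: [180.0, 0.0, 160.0]
contact_force: [0.6, -0.4, -0.3]
gripper_width: -0.0
```

Run:
```python
from h import *
A=[]
for i in range(40):
    t=ctrl.read_state()['time_s']; c,m=meas('side',CS,106,f'q{i}')
    if m: A.append((t,m[0],m[1],m[2]))
A=np.array(A); np.save('B.npy',A)
a=np.unwrap(np.radians(A[:,1])); print(A[[0,-1]],np.polyfit(A[:,0]-A[0,0],a,2),np.polyfit(A[:,0]-A[0,0],a,1))
# calibrate centre: circle fit
B=np.vstack([A,np.load('A.npy')])
x=CS[0]+B[:,2]*np.cos(np.radians(B[:,1]));y=CS[1]+B[:,2]*np.sin(np.radians(B[:,1]))
S=np.linalg.lstsq(np.c_[2*x,2*y,np.ones(len(x))],x*x+y*y,rcond=None)[0];r=np.sqrt(S[2]+S[0]**2+S[1]**2)
print('centre',S[:2],r)
d=np.hypot(x-S[0],y-S[1]);print(d.std(),d.min(),d.max())
s=ctrl.read_state();print(s['time_s'],s['ee_pos'])
```

```text
[[10.9333     87.22007188 56.50954176 30.        ]
 [12.8833     25.9522359  56.96763977 34.        ]] [-0.06685551  2.86169275  1.4779353 ] [2.73132451 1.51921857]
centre [566.51556056 -90.78488263] 54.83454026578876
0.8760124515789633 52.62711076052669 57.03739875923091
12.9333 [557.91624751 -39.23777988 125.0338446 ]
```

```bash
cat > fit.py <<'E'
from h import *
CN=np.array([566.5,-90.8])
def conv(A):
    x=CS[0]+A[:,2]*np.cos(np.radians(A[:,1]));y=CS[1]+A[:,2]*np.sin(np.radians(A[:,1]))
    return np.degrees(np.arctan2(y-CN[1],x-CN[0]))
def fit(L,PT=-23.4,w=None):
    t=np.concatenate([A[:,0] for A in L]);th=np.radians(np.concatenate([conv(A) for A in L]))
    o=np.argsort(t);t=t[o];th=th[o]
    # sequential unwrap using local prediction
    best=None
    u=np.unwrap(th[t<9.5]); T=[*t[t<9.5]];U=[*u]
    for ti,a in zip(t[t>=9.5],th[t>=9.5]):
        tt=np.array(T);uu=np.array(U);k=tt>T[-1]-2.5
        deg=2 if (np.ptp(tt)>4) else 1
        p=np.polyfit(tt[k]-T[-1],uu[k],1) if deg==1 else np.polyfit(tt-T[-1],uu,2)
        pr=np.polyval(p,ti-T[-1]); T.append(ti);U.append(a+2*np.pi*round((pr-a)/2/np.pi))
    T=np.array(T);U=np.array(U)
    return T,U
E
python3 - <<'E'
from fit import *
s=ctrl.camera('side')
S=lambda x,y:(210+(x+.5)/6-.5,180+(y+.5)/6-.5)
a,b=unproj(s,*S(262,362),20),unproj(s,*S(537,362),20);print(a,b,np.degrees(np.arctan2(b[1]-a[1],b[0]-a[0])))
print('static', conv(np.array([[0,153.56,55.39,0]])))
T,U=fit([np.load('A.npy'),np.load('B.npy')])
p=np.polyfit(T-T[-1],U,2);r=U-np.polyval(p,T-T[-1]);print(p,np.degrees(r).std(),np.degrees(np.abs(r)).max())
print(T[-1],np.degrees(U[-1]))
w=p[1];al=-2*p[0]
for k in range(2,12):
    th=np.radians(-23.4)+2*np.pi*k-U[-1]
    if th>0 and w*w>2*al*th: 
        wk=np.sqrt(w*w-2*al*th); print(k,T[-1]+(w-wk)/al,wk)
E
```

```text
[ 483.80878353 -124.83042883   20.        ] [ 598.05657091 -173.81360531   20.        ] -23.206995481812935
static [157.16002481]
[-0.07653594  2.5040908  13.00533354] 1.1906856387470715 2.7295051669244
12.8833 743.7457867227662
3 15.23255037687267 2.144486601211944
4 18.556890096069946 1.6356236389633796
5 23.578148375266025 0.8670101463616573
```

>>> arm_command([
  [0, 0, 0, 0, 0, 0, 0],
  [0, 0, 0, 0, 0, 0, 0],
  [0, 0, 0, 0, 0, 0, 0],
  [0, 0, 0, 0, 0, 0, 0],
  [0, 0, 0, 0, 0, 0, 0],
  [0, 0, 0, 0, 0, 0, 0],
  [0, 0, 0, 0, 0, 0, 0],
  [0, 0, 0, 0, 0, 0, 0],
  [0, 0, 0, 0, 0, 0, 0],
  [0, 0, 0, 0, 0, 0, 0],
])

```text
time_s: 13.82
ee_pos: [557.9, -39.2, 125.0]
eef_rot: [180.0, -0.0, 160.0]
contact_force: [-0.7, -0.1, -0.4]
gripper_width: -0.003
```

```bash
cat >> fit.py <<'E'
def take(n,f):
    A=[]
    for i in range(n):
        t=ctrl.read_state()['time_s']; c,m=meas('side',CS,106)
        if m: A.append((t,m[0],m[1],m[2]))
    A=np.array(A); np.save(f,A); return A
def report(files,tmin=0,PT=-23.4):
    T,U=fit([np.load(f) for f in files]); k=T>tmin; T=T[k];U=U[k]
    p,cov=np.polyfit(T-T[-1],U,2,cov=True);r=U-np.polyval(p,T-T[-1]);print(p,np.sqrt(np.diag(cov)),np.degrees(r).std())
    print('last',T[-1],np.degrees(U[-1]),np.degrees(np.polyval(p,0)))
    w=p[1];al=-2*p[0]
    for k in range(2,12):
        th=np.radians(PT)+2*np.pi*k-p[2]
        if th>0 and w*w>2*al*th:
            wk=np.sqrt(w*w-2*al*th); print(k,T[-1]+(w-wk)/al,wk)
    s=ctrl.read_state();print('now',s['time_s'],s['ee_pos'])
E
python3 - <<'E'
from fit import *
take(50,'C.npy')
report(['A.npy','B.npy','C.npy']);report(['A.npy','B.npy','C.npy'],10)
E
```

```text
[-0.07456734  2.00824628 20.65634646] [0.00036222 0.00307956 0.00515762] 1.2366462450340567
last 16.2667 1184.8192013336713 1183.5214720952042
4 18.473101156505656 1.6791953415967005
5 23.21222554611144 0.9724275282145913
now 16.3167 [557.90675924 -39.24983066 125.03361875]
[-0.07244805  2.01914168 20.66445301] [0.00114584 0.00632203 0.00666011] 1.2758894952492075
last 16.2667 1184.8192013336713 1183.9859435313926
4 18.44814109656277 1.703059371037296
5 23.03090531707265 1.0390347035649183
now 16.3167 [557.90675924 -39.24983066 125.03361875]
```

>>> arm_command([
  [0, 0, 0, 0, 0, 0, 0],
  [0, 0, 0, 0, 0, 0, 0],
  [0, 0, 0, 0, 0, 0, 0],
  [0, 0, 0, 0, 0, 0, 0],
  [0, 0, 0, 0, 0, 0, 0],
  [0, 0, 0, 0, 0, 0, 0],
  [0, 0, 0, 0, 0, 0, 0],
  [0, 0, 0, 0, 0, 0, 0],
  [0, 0, 0, 0, 0, 0, 0],
  [0, 0, 0, 0, 0, 0, 0],
])

```text
time_s: 17.15
ee_pos: [557.9, -39.2, 125.0]
eef_rot: [180.0, 0.0, 160.0]
contact_force: [0.4, -0.1, -0.1]
gripper_width: -0.0
```

Run:
```python
from fit import *
take(62,'D.npy')
report(['A.npy','B.npy','C.npy','D.npy']);report(['A.npy','B.npy','C.npy','D.npy'],13.5)
```

```text
[-0.07223341  1.45967202 27.54011205] [0.00016179 0.00199282 0.0050209 ] 1.464463635686345
last 20.2 1581.121855367411 1577.9321880600269
5 22.949599534028504 1.0624461281619149
now 20.25 [557.943984   -39.21851593 125.02799693]
[-0.06901471  1.48351194 27.56646801] [0.00067671 0.00446733 0.0057623 ] 1.2181573271870045
last 20.2 1581.121855367411 1579.4422732548314
5 22.84499200740583 1.1184252071509397
now 20.25 [557.943984   -39.21851593 125.02799693]
```

>>> arm_command([
  [0, 0, 0, 0, 0, 25, 0],
  [0, 0, 0, 0, 0, 45, 0],
  [0, 0, 0, 0, 0, 51, 0],
  [0, 0, 0, 0, 0, 51, 0],
  [0, 0, 0, 0, 0, 51, 0],
  [0, 0, 0, 0, 0, 51, 0],
])

```text
time_s: 20.75
ee_pos: [558.9, -39.3, 75.3]
eef_rot: [180.0, 0.1, 160.0]
contact_force: [0.3, 0.1, 0.6]
gripper_width: -0.002
```

>>> arm_command([
  [0, 0, 0, 0, 0, 5, 0],
])

```text
time_s: 20.83
ee_pos: [559.8, -39.3, 71.1]
eef_rot: [179.9, 0.2, 160.0]
contact_force: [0.0, -0.3, 0.3]
gripper_width: -0.003
```

Run:
```python
from fit import *
for i in range(3):
    s=ctrl.read_state();print(s['time_s'],s['ee_pos'][2]); ctrl.camera('side')
s=ctrl.read_state();print(s['time_s'],s['ee_pos'][2])
take(8,'E.npy')
L=['A.npy','B.npy','C.npy','D.npy','E.npy']
report(L,13.5);report(L,17)
```

```text
20.8333 71.08426465184453
20.8833 69.39667186928469
20.9333 69.25959741491388
20.9833 69.24352647231548
[-0.06920946  1.32524648 29.15542248] [0.00046038 0.00376981 0.00650608] 1.1861080571819995
last 21.3333 1671.1790956716852 1670.4826578780453
5 22.85116897208498 1.1151446847586883
now 21.3833 [557.98314951 -39.21133415  69.12159074]
[-0.07064588  1.32127954 29.15483425] [0.00167106 0.00747278 0.00767241] 1.1179993559677828
last 21.3333 1671.1790956716852 1670.4489551669262
5 22.86013576185281 1.1055502298504718
now 21.3833 [557.98314951 -39.21133415  69.12159074]
```

Run:
```python
from fit import *
take(16,'F.npy')
L=['A.npy','B.npy','C.npy','D.npy','E.npy','F.npy']
report(L,13.5);report(L,17);report(L,20.2)
T,U=fit([np.load(f) for f in L]);k=T>13.5
p=np.polyfit(T[k],U[k],2);r=np.degrees(U-np.polyval(p,T));a=np.degrees(U)%360
for c in range(0,360,30): 
    m=k&(abs((a-c+180)%360-180)<15);print(c,r[m].mean().round(2),m.sum())
```

```text
[-0.06776902  1.22968582 30.20555428] [0.000341   0.00298357 0.00547943] 1.249828835655306
last 22.1333 1732.803015582615 1730.6507779879698
5 22.810764381722773 1.1378636317468789
now 22.1833 [557.92546869 -39.21578557  69.02727644]
[-0.06558607  1.2411567  30.21456207] [0.00115159 0.00582999 0.00621578] 1.180229272326524
last 22.1333 1732.803015582615 1731.166886597078
5 22.795347112763867 1.1543145639524917
now 22.1833 [557.92546869 -39.21578557  69.02727644]
[-1.72598341e-02  1.34660568e+00  3.02493088e+01] [0.01782093 0.02121988 0.0052682 ] 0.5000326516477859
last 22.1333 1732.803015582615 1733.157728752022
5 22.70047640333276 1.3270269414605953
6 27.76945301387023 1.1520475502693537
7 33.76125684121911 0.9452124696601159
8 41.50307990084622 0.6779673056426335
9 56.4852484365863 0.1607878174479917
now 22.1833 [557.92546869 -39.21578557  69.02727644]
0 -0.62 11
30 -0.61 11
60 -0.32 12
90 0.11 12
120 0.25 6
150 0.5 4
180 -1.72 4
210 -1.29 16
240 -0.46 18
270 0.67 17
300 2.07 12
330 0.92 13
```

Run:
```python
from fit import *
A=take(1,'G.npy');print(A,conv(A))
s=ctrl.read_state();print('now',s['time_s'],s['ee_pos'])
```

```text
[[ 22.1833     -60.22033619  51.58465998  41.        ]] [-63.35447994]
now 22.2333 [557.94411186 -39.20382242  69.03153648]
```

>>> arm_command([
  [0, 0, 0, 0, 0, 0, 0],
  [0, 0, 0, 0, 0, 0, 0],
  [0, 0, 0, 0, 0, 0, 0],
  [0, 0, 0, 0, 0, 0, 0],
  [0, 0, 0, 0, 0, 0, 0],
  [0, 0, 0, 0, 0, 0, 0],
  [0, 0, 0, 0, 0, 6, 0],
  [0, 0, 0, 0, 0, 6, 0],
])

```text
time_s: 22.9
ee_pos: [558.2, -39.1, 62.9]
eef_rot: [180.0, 0.0, 160.0]
contact_force: [-0.6, 1.0, 6.0]
gripper_width: -0.005
```

Run:
```python
from fit import *
A=take(3,'H.npy');print(A,conv(A))
zoom('side','s10z'); 
s=ctrl.read_state();print('now',s['time_s'],s['ee_pos'],s['contact_force'])
```

```text
[[ 22.9        -20.64338501  55.01854922  37.        ]
 [ 22.95       -19.98903991  55.22512364  38.        ]
 [ 23.         -19.98903991  55.22512364  38.        ]] [-24.27369319 -23.6032626  -23.6032626 ]
now 23.1 [558.79438659 -39.0292836   63.79461996] [-0.22577623  0.79702831  5.60134159]
```

View pics/s10z.png

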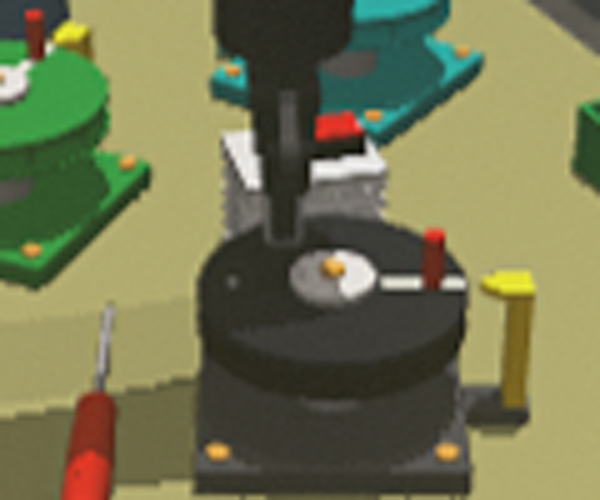

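>>> arm_command([
  [0, 0, 0, 0, 0, -3, 0],
  [0, 0, 0, 0, 0, -8, 0],
  [0, 0, 0, 0, 0, -25, 0],
  [0, 0, 0, 0, 0, -60, 0],
  [0, 0, 0, 0, 0, -100, 0],
  [0, 0, 0, 0, 35, -120, 0],
  [0, 0, 0, 0, 75, -120, 0],
  [0, 0, 0, 0, 115, -120, 0],
  [0, 0, 0, 0, 150, -120, 0],
  [0, 0, 0, 0, 150, -120, 0],
])

```text
time_s: 23.93
ee_pos: [609.7, 112.5, 182.1]
eef_rot: [179.8, -0.1, 160.6]
contact_force: [-1.1, 1.7, -0.6]
gripper_width: -0.002
```

Run:
```python
from fit import *
A=take(4,'I.npy');print(conv(A))
zoom('side','s11z',5); zoom('top','t11z',5); print(meas('top',CT,116)[1])
s=ctrl.read_state();print('now',s['time_s'],s['ee_pos'],s['contact_force'])
```

```text
[-18.96322517 -18.96322517 -19.24412246 -18.96322517]
(np.float64(-19.026221193921188), np.float64(53.408263027761286), np.int32(16))
now 24.2833 [609.16602253  99.68623084 183.23529088] [-0.85039449 -0.13703571  0.05066669]
```

View pics/t11z.png

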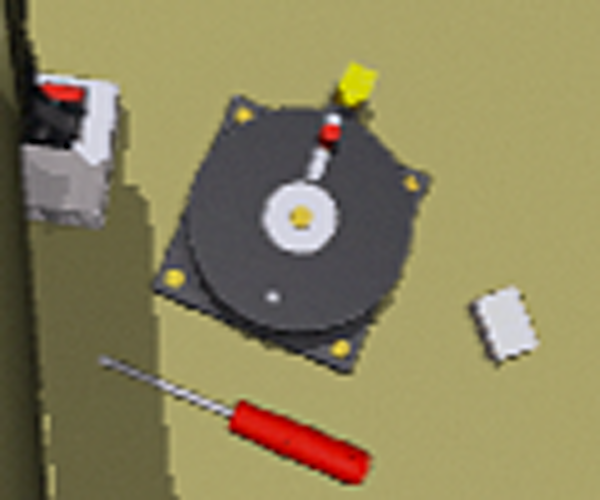

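View pics/s11z.png

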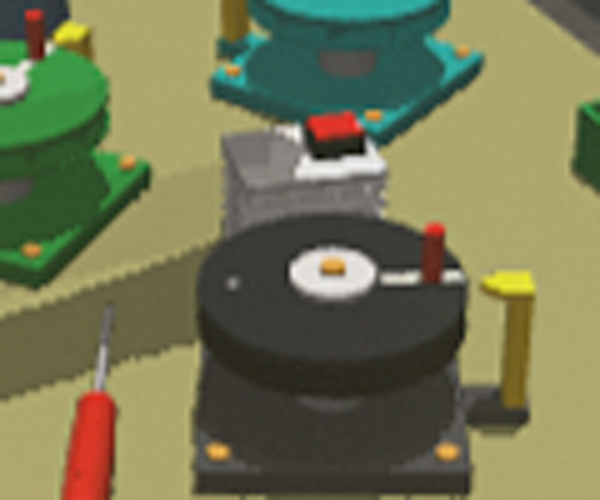

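>>> arm_command([
  [0, 0, 0, 0, 0, 0, 0],
  [0, 0, 0, 0, 0, 0, 0],
  [0, 0, 0, 0, 0, 0, 0],
  [0, 0, 0, 0, 0, 0, 0],
  [0, 0, 0, 0, 0, 0, 0],
  [0, 0, 0, 0, 0, 0, 0],
])

```text
time_s: 24.78
ee_pos: [609.3, 101.7, 183.0]
eef_rot: [180.0, 0.0, 160.0]
contact_force: [0.2, -0.4, -0.6]
gripper_width: 0.001
```

Run:
```python
from fit import *
A=take(2,'J.npy');print(conv(A)); print(meas('top',CT,116)[1])
s=ctrl.read_state();print('now',s['time_s'],s['joint_velocities'].round(1),s['contact_force'])
print(ctrl.finish_job())
```

```text
[-18.96322517 -19.24412246]
(np.float64(-19.026221193921188), np.float64(53.408263027761286), np.int32(16))
now 24.9333 [-0.  -0.   0.  -0.1  0.  -0.   0. ] [ 1.27953979 -0.65703735 -0.56062942]
the job is handed in; nothing more can be done
None
```

I handed the job in at 24.9 s. The impeller is at rest, but about 4° (roughly 4 mm at the stud) past the pointer instead of exactly in line with it.

- **Flick:** With the shut fingertip I flicked the stud counter-clockwise, to about 3 rad/s. The mark ran past the pointer untouched several times.
- **Brake:** On a later lap I pressed the flat top with about 6 N. The stud stopped at -23.6°, against a pointer direction of -23.4°.
- **What went wrong:** Lifting the finger dragged the disc about 4.5° further on. Both cameras put the stud at about -19°, and it stayed there for the last second. I left it, because turning it back by hand would have meant touching it again after it had stopped.

**Earlier steps:** The tool's z reading was about 24 mm low against the real fingertip. My first two sweeps therefore passed over the stud without touching it. I corrected this with a light press on the still disc before the flick.

**Last checks:** The stand's screws are in the same place in the top picture, so it has not moved. The hand is well clear of everything, and I saw nothing else disturbed.

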